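Build the ventilated plinth and stack the slide boxes

TASK

Set up the ventilated stack on the archive bench: fit the loose finned deck down into the base whose fins match it (the one with three widely spaced fins), centred and fully home with its fins between the base's fins. Then stack the three grey slide boxes upright on the deck, the longest at the bottom, the middle one on it and the shortest on top, each centred on what is below with the long sides in line. Set the things down without dropping them, and leave the brass weight, the jar and the stamp where they stand.

Things in the scene. Friction and masses are not known exactly. Their poses are not given: they have to be found in the camera images.
- base: the matching base, bolted to the bench: steel plate 90 mm (its x) by 130 mm (its y), 8 mm thick, with THREE upright fins along its y at x = -18, 0 and 18 mm, each 6 mm thick, 120 mm long, tops rounded, 35 mm above the bench (27 mm above the plate); gaps of 12 mm between them. Origin: centre of the plate's underside, on the bench; z up.
- close_base: another base, not to be used, bolted down: same plate and fin height but NINE fins, 5 mm thick, only 9 mm apart centre to centre, so the deck's fins cannot enter. Origin: centre of the plate's underside; y along the fins.
- deck: loose aluminium deck: flat top 60 mm (its x) by 120 mm (its y), 40 mm high, standing on four fins along y at x = -27, -9, 9, 27 mm, 6 mm thick, 30 mm tall, feet rounded. Grip its flush sides across x. Laced in, inner fins go in the base's two gaps, outer ones outside (3 mm play a side), feet on its plate: origin 8 mm above the base's. Either way round fits. Origin: centre of underside (feet)
- long_box: closed grey archival slide box, plain block with a white label on its lid, the longest of three. 58 mm (its x) by 116 mm (its y, the long side), 34 mm high. Loose, rigid. Origin: centre of its underside; z up.
- middle_box: closed grey archival slide box, plain block with a white label on its lid, the middle of three. 50 mm (its x) by 86 mm (its y, the long side), 34 mm high. Loose, rigid. Origin: centre of its underside; z up.
- short_box: closed grey archival slide box, plain block with a white label on its lid, the shortest of three. 40 mm (its x) by 58 mm (its y, the long side), 34 mm high. Loose, rigid. Origin: centre of its underside; z up.
- weight: bystander: round brass paperweight with a knob, 52 mm across, 60 mm high. Origin: centre of the underside.
- jar: bystander: closed glass jar, 52 mm across, 70 mm high. Origin: centre of the underside.
- stamp: bystander: hand stamp, black 45 by 60 mm foot with a turned dark wooden handle, 76 mm high. Origin: centre of the underside.
Mind the look-alikes: they are no part of the job. Leave any blue look-alike of the base alone. What is shaped like the short_box but turquoise is not meant.

How it is judged (in metres and radians):
On the way, in this order (a step that is already met when the one before it is completed fails the run):
1. the deck is laced into the matching base, fully home, and released (x of deck in the frame of base between -0.006 and 0.006 m and y of deck in the frame of base between -0.012 and 0.012 m and z of deck in the frame of base between 0.004 and 0.012 m and angle between the y axis of deck and the y axis of base, either way round below 0.1 rad and angle between deck's own z axis and vertical below 0.06 rad and contact force between the fingers and deck below 0.3 N), for 0.2 s.
2. the longest box stands on the deck, released (horizontal distance between long_box and deck below 0.012 m and z of long_box in the frame of deck between 0.035 and 0.045 m and angle between the y axis of long_box and the y axis of deck, either way round below 0.2 rad and angle between long_box's own z axis and vertical below 0.1 rad and contact force between the fingers and long_box below 0.3 N), for 0.2 s.
3. the middle box stands on the longest, released (horizontal distance between middle_box and long_box below 0.012 m and z of middle_box in the frame of long_box between 0.029 and 0.039 m and angle between the y axis of middle_box and the y axis of long_box, either way round below 0.2 rad and angle between middle_box's own z axis and vertical below 0.1 rad and contact force between the fingers and middle_box below 0.3 N), for 0.2 s.
4. the shortest box stands on the middle one, released (horizontal distance between short_box and middle_box below 0.012 m and z of short_box in the frame of middle_box between 0.029 and 0.039 m and angle between the y axis of short_box and the y axis of middle_box, either way round below 0.2 rad and angle between short_box's own z axis and vertical below 0.1 rad and contact force between the fingers and short_box below 0.3 N), for 0.2 s.
At the end, for the whole second after the job is handed in: Deck in the three-finned base (6 mm across, 12 mm along the fins, feet within 4 mm of the plate, parallel); longest box on it, then middle, then shortest, each upright, centred within 12 mm on the one below, long sides within 0.2 rad, resting; all released and at rest (all of step 1 and all of step 2 and all of step 3 and all of step 4 and linear speed of each of deck, long_box, middle_box, short_box below 0.02 m/s and angular speed of each of deck, long_box, middle_box, short_box below 0.15 rad/s); the robot touches nothing.
It fails at once if a bystander (weight, jar or stamp) was moved by more than 25 mm (distance of any of weight, jar, stamp from where it was at the start of the episode above 0.025 m).
It fails at once if the deck or a box was dropped (fell free, faster than 0.7 m/s, a fall of about 25 mm) ((linear speed of deck above 0.7 m/s and contact force between the fingers and deck below 0.05 N) or (linear speed of long_box above 0.7 m/s and contact force between the fingers and long_box below 0.05 N) or (linear speed of middle_box above 0.7 m/s and contact force between the fingers and middle_box below 0.05 N) or (linear speed of short_box above 0.7 m/s and contact force between the fingers and short_box below 0.05 N)).
It also fails if it takes over 115 s, if anything falls off the work surface, if the arm or the gripper's body presses on something with over 40 N, if the wrist force passes 120 N, or if a joint passes its speed limit or range.

ROBOT

A 6-joint arm with a two-finger parallel gripper is mounted at the origin on the work surface. World frame = base frame: x ahead of the robot, y to its left, z up, the work surface at z = 0. Lengths are in m, angles in degrees, forces in N, time in s.
With the tool pointing down it reaches from about 0.3 to 0.75 m from the base axis. Payload 8.5 kg.
Tool frame: the origin (TCP) lies on the centre line of the jaws, within the pads' length; the fingertips stand tips_ahead ahead of it and the grasp point (between the pads) lies 3 mm ahead of it (tips_ahead is the distance from the TCP to the fingertips, in m); z points along the fingers, y is the line along which they close (so a half turn about z gives the same grasp; the last joint's range is limited). The gripper opens to 85 mm and grips with 20 to 120 N. Pads are 22 mm wide; open, the fingers measure 114 mm over their backs; the gripper's body (76 mm by 85 mm) begins 54 mm behind the grasp point. The pads swing forward as they close: fully open they stand 13 mm farther back than shut.
Start: joints at [63.925, 21.807, 74.336, -0, 83.858, -12.336], TCP at [0.131, 0.534, 0.225] pointing down, gripper open.
Joint ranges: [-178.18, 178.18], [-50.72, 133.34], [12.68, 142.11], [-81.47, 261.47], [9.98, 163.14], [-165.26, 165.26]. Speed limits (degrees/s): [136.94, 136.94, 180, 180, 180, 180].

INTERFACE

Orientations are given as a 3x3 rotation matrix whose columns are the frame's x, y, z axes.
In Python, from rig import observe, get_image, close_job, tips_ahead gives the robot as it stands.
- The arm moves only by the tool advance, called after "Emit:" as a command line: name --argument value ..., lists and objects as JSON in quotes. Schema: {"type":"object","properties":{"plan":{"type":"array","items":{"type":"object","properties":{"trans":{"type":"array","items":{"type":"number"},"minItems":3,"maxItems":3},"spin":{"type":"number"},"finger_gap":{"type":"number"}},"additionalProperties":false,"required":["finger_gap"]},"minItems":1,"maxItems":10},"force":{"type":"number"},"only":{"type":"string"},"quiet":{"type":"boolean"},"lines":{"type":"string"}},"required":["plan"],"additionalProperties":false}. plan is a list of rows, 1 to 10 of them, each an object with the fields trans (a list: dx, dy, dz in parts of the range, where 1.0 means 0.6 m), spin (a turn about the tool's z in shares of 180 degrees (1.0 is 180 degrees)), finger_gap (the finger opening in m); a field left out counts as zero (the opening has to be given); each row shifts and turns the commanded pose from where the row before left it, along the tool's axes as they then stand; what a row does not reach is not made up. A row lasts 1/10 s, in which the tool goes at most 0.05 m and 8.59 degrees, less where a joint would pass 70% of its speed; a pose out of reach is approached as far as the arm can. The fingers move at their own pace and stop on an object; force is the grip in N (left out, the last holds). Time passes only in rows, so rows that do not move let the fingers close. The tool returns the time, the measured TCP pose, the force, the opening and the grip force at its end. only (a regular expression) keeps the lines of the reply that match it, lines (a string "A,B") keeps lines A to B, and quiet returns only ok. A shift or turn number past 1, either way, is cut back to 1. Input that does not fit is refused with a message, and nothing moves.
- observe(): the state, without advancing time (a new reading comes with each control period).
- get_image(name): name is "scene" or "top" or "wrist"; returns a dict with "pixels" (480x640x3 uint8, red, green, blue), "depth" (480x640 float32, m along the optical axis (not along the pixel's ray), 0 where there is no reading), "K" (3x3 intrinsics, pixels), "distortion" ([k1, k2, p1, p2, k3] as OpenCV has them; the pictures are not rectified), "extrinsics" (4x4, takes a point from world to camera coordinates). Camera axes: x right, y down, z forward; pixel columns grow to the right and rows downward; lengths in m; the calibration is good to about 2 mm. A picture is of the moment at which its call begins.
- close_job(): hands the job in; it is judged then, once.
The state is a dict: "time_s": time; "q": joint angles; "qvel": joint speeds; "joint_efforts": joint torques, N m; "position": TCP position; "tool_rot": TCP orientation; "ft_force": force on the tool from outside, world axes, zero at the start; "wrist_torque": the same for the moment, N m; "grip_width": finger opening in m; "gripper_force": force on a finger pad.
Only numpy, scipy, OpenCV 4.12 (cv2) and the standard library are available. Lean on these libraries where they do the work, as an engineer would, in place of code of your own. Each camera call takes 0.05 s, during which the arm holds its last target. There are 200 camera calls.

## Working session

There is one attempt and no reset: what is moved stays moved. The work goes in short steps, Python scripts to look and compute and a tool call to move; the robot and the scene stay as the last step left them, time stands still between calls to the robot, and variables do not carry over. Pictures are saved under pics/ and viewed, at most 14 in all, crops included, and the job is handed in when it is done.

```bash
ls; mkdir -p pics; python3 - <<'E'
from rig import *
import cv2
o=observe();print({k:(o[k]) for k in('time_s','position','tool_rot','grip_width','ft_force')},tips_ahead)
for n in('scene','top'):
    g=get_image(n);cv2.imwrite(f'pics/{n}0.png',g['pixels'][...,::-1]);print(n,g['K'],g['distortion'],g['extrinsics'])
E
```

```text
pics
{'time_s': 0.0, 'position': array([0.13048429, 0.53398995, 0.22418332]), 'tool_rot': array([[-9.71376911e-01,  2.37542469e-01, -6.87356765e-04],
       [ 2.37543207e-01,  9.71376047e-01, -1.34156848e-03],
       [ 3.49002409e-04, -1.46644557e-03, -9.99998864e-01]]), 'grip_width': 0.08522677985635513, 'ft_force': array([-0.55099643,  0.12675993,  0.33606646])} 0.022
scene [[523.07520862   0.         313.54698363]
 [  0.         523.07520862 240.50436783]
 [  0.           0.           1.        ]] [-0.06613023  0.          0.          0.          0.        ] [[-0.73237878  0.68046731  0.02419815  0.37450021]
 [ 0.38494219  0.44309956 -0.80961861 -0.16147948]
 [-0.56164119 -0.5836326  -0.5864573   1.4850949 ]
 [ 0.          0.          0.          1.        ]]
top [[487.73763519   0.         318.5959611 ]
 [  0.         487.73763519 234.25634181]
 [  0.           0.           1.        ]] [-0.07196862  0.          0.          0.          0.        ] [[ 0.16200242 -0.98678813  0.00209948 -0.05422298]
 [-0.96486606 -0.15884872 -0.20928588  0.52493923]
 [ 0.20685432  0.0318791  -0.97785225  0.9388864 ]
 [ 0.          0.          0.          1.        ]]
```

View pics/scene0.png

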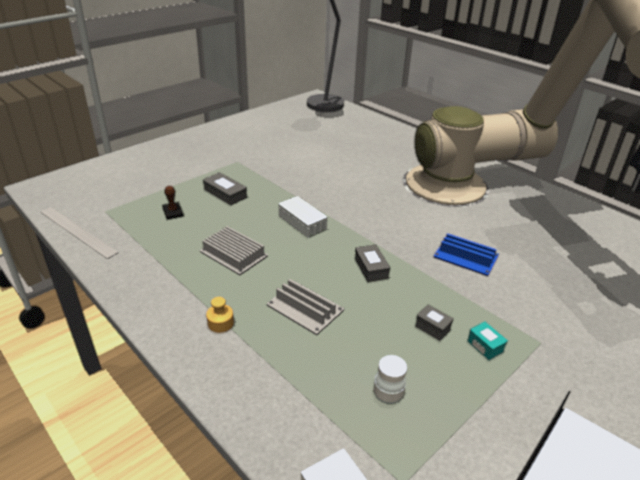

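View pics/top0.png

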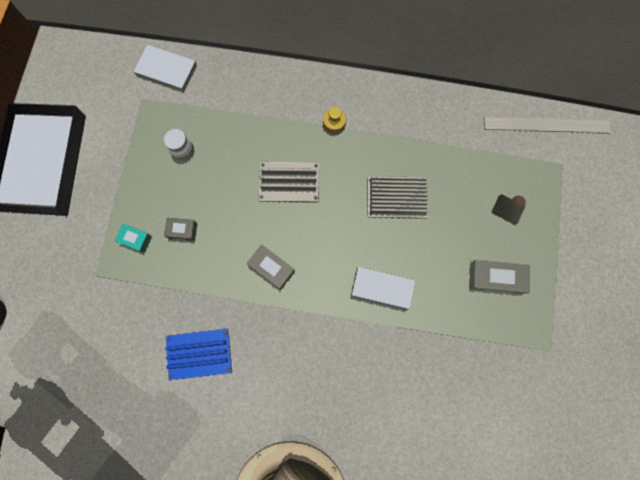

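Candidates in the top view:
- **Base:** three-fin grey at (289,182) is chosen. The nine-fin one at (398,198) and the blue one at (198,354) are not.
- **Deck:** aluminium block at (383,288). The paper at (165,67) and the tablet at (38,160) are not.
- **Boxes:** long at (500,277), middle at (270,267), short dark grey at (180,229). The turquoise one at (132,237) is not.
- **Bystanders:** jar at (178,145), brass weight at (335,120), stamp at (510,207).

Next I measure them and check one close crop.

```bash
cat > h.py <<'E'
import numpy as np, cv2
from rig import *
def cloud(g):
    "world xyz per pixel from depth, and rays (world) + camera centre"
    h,w=g['depth'].shape; v,u=np.mgrid[:h,:w]
    n=cv2.undistortPoints(np.stack([u,v],-1).reshape(-1,1,2).astype(np.float64),g['K'],np.array(g['distortion'])).reshape(h,w,2)
    E=np.array(g['extrinsics']);R,t=E[:3,:3],E[:3,3]
    r=np.concatenate([n,np.ones((h,w,1))],-1)
    C=-R.T@t; d=r@R
    return C+d*g['depth'][...,None], C, d
def plane(C,d,z): return C+d*((z-C[2])/d[...,2])[...,None]
def rect(p):
    (c,s,a)=cv2.minAreaRect((p[:,:2]*1000).astype(np.float32))
    if s[0]>s[1]: s=s[::-1]; a+=90
    # a is direction of short side; long-side axis angle = a+90
    return np.round(c,1),np.round(s,1),round((a+90)%180,1)
def blob(g,roi,lo,hi,z):
    P,C,d=cloud(g);x0,y0,x1,y1=roi
    m=np.zeros(P.shape[:2],np.uint8);m[y0:y1,x0:x1]=1
    m&=((P[...,2]>lo)&(P[...,2]<hi)&(g['depth']>0)).astype(np.uint8)
    n,l,s,_=cv2.connectedComponentsWithStats(m); k=1+np.argmax(s[1:,4]); m=l==k
    return m,plane(C,d,z)[m],P[m]
E
python3 - <<'E'
from h import *
g=get_image('top')
for n,(u,v),z in [('deck',(383,288),.04),('long',(500,277),.034),('middle',(270,267),.034),('short',(180,229),.034),('turq',(132,237),.034)]:
    m,p,P=blob(g,(u-38,v-35,u+38,v+35),z-.008,z+.012,z)
    print(n,rect(p),'zmed',np.median(P[:,2]).round(4),'depthrect',rect(P), 'mean',p.mean(0).round(4))
for n,(u,v) in [('base',(289,182)),('close',(398,198))]:
    roi=(u-45,v-35,u+45,v+35)
    m,p,P=blob(g,roi,.004,.06,.008);print(n,rect(p),rect(P))
    for lo in [.03]:
        Pw,C,d=cloud(g);mm=np.zeros(Pw.shape[:2],bool);mm[roi[1]:roi[3],roi[0]:roi[2]]=1;mm&=(Pw[...,2]>lo)&(Pw[...,2]<.05)
        nn,l=cv2.connectedComponents(mm.astype(np.uint8))
        for k in range(1,nn):
            q=plane(C,d,.035)[l==k]
            if len(q)>15: print('  fin',len(q),rect(q),q.mean(0).round(4))
P,_,_=cloud(g)
for n,(u,v) in [('jar',(176,138)),('weight',(335,115)),('stamp',(518,203))]: 
    print(n,P[v-2:v+3,u-2:u+3].reshape(-1,3).mean(0).round(3))
s=get_image('top')['pixels'][135:315,240:440,::-1]
cv2.imwrite('pics/crop.png',cv2.resize(s,None,fx=4,fy=3.3,interpolation=cv2.INTER_CUBIC)[:600,:800])
E
```

```text
deck (array([ 441.9, -115.4]), array([ 60.7, 120.4]), 85.7) zmed 0.0387 depthrect (array([ 442.3, -115.8]), array([ 60.6, 120.6]), 85.9) mean [ 0.4421 -0.1154  0.04  ]
long (array([ 506. , -355.2]), array([ 60.4, 118.4]), 93.5) zmed 0.0325 depthrect (array([ 506.8, -357.2]), array([ 60.2, 118.7]), 93.1) mean [ 0.5057 -0.3561  0.034 ]
middle (array([448.6, 120.3]), array([50.7, 87.5]), 62.5) zmed 0.0332 depthrect (array([449. , 120.8]), array([50.9, 87.5]), 62.6) mean [0.4485 0.1202 0.034 ]
short (array([496.7, 324.1]), array([42.4, 61.8]), 94.6) zmed 0.0335 depthrect (array([497.3, 325.1]), array([41.7, 61.3]), 94.3) mean [0.4966 0.324  0.034 ]
turq (array([460.9, 419.7]), array([41.1, 63. ]), 78.3) zmed 0.0335 depthrect (array([461.3, 421.6]), array([41.2, 62.6]), 78.3) mean [0.4608 0.4199 0.034 ]
base (array([644.5, 117.3]), array([ 92.1, 132.9]), 99.3) (array([644.3, 117.7]), array([ 92.8, 134.2]), 98.5)
  fin 159 (array([660.9, 119.2]), array([  6.8, 118.2]), 99.3) [0.6605 0.121  0.035 ]
  fin 154 (array([642.8, 118.1]), array([  6.7, 117.8]), 99.3) [0.6427 0.1194 0.035 ]
  fin 1
[... 393 characters left out ...]
([ 663.6, -120. ]), array([  6. , 120.1]), 98.1) [ 0.6641 -0.12    0.035 ]
  fin 140 (array([ 654.4, -121.1]), array([  6.6, 119.9]), 98.2) [ 0.6549 -0.1197  0.035 ]
  fin 140 (array([ 646.4, -122.2]), array([  6.6, 119.7]), 99.4) [ 0.6464 -0.1242  0.035 ]
  fin 139 (array([ 637. , -123.4]), array([  5.9, 119.4]), 98.3) [ 0.6375 -0.1252  0.035 ]
  fin 143 (array([ 627.8, -124.5]), array([  4.4, 119.1]), 99.5) [ 0.6287 -0.1281  0.035 ]
  fin 136 (array([ 619.1, -125.6]), array([  4.4, 118.9]), 99.4) [ 0.6197 -0.1276  0.035 ]
  fin 138 (array([ 610.4, -126.7]), array([  4.4, 118.6]), 99.4) [ 0.6104 -0.1267  0.035 ]
jar [0.68  0.363 0.07 ]
weight [0.773 0.038 0.097]
stamp [ 0.655 -0.363  0.073]
```

View pics/crop.png

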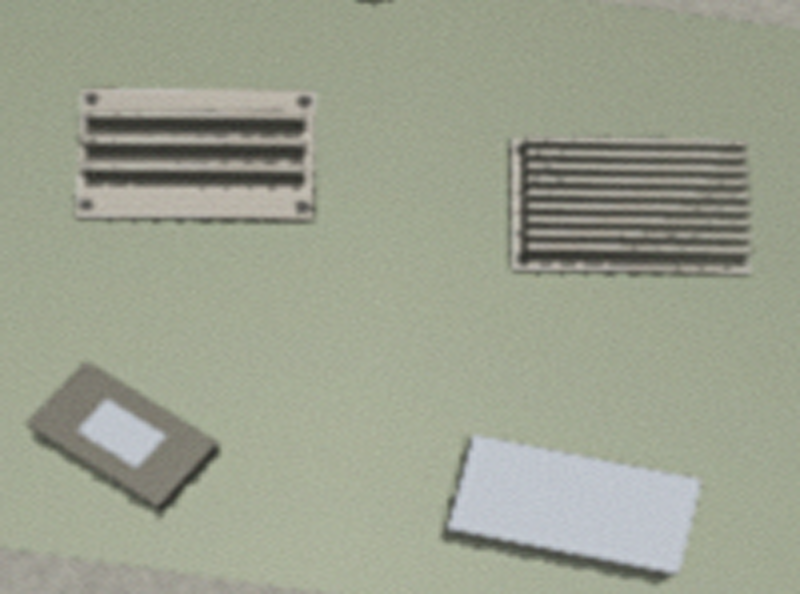

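The crop confirms it: the three-fin base at upper left with wide gaps, the nine-fin base at right, and the plain-topped deck at lower right. The middle box, with its label, is at lower left. Sizes match the given ones, so I start the reach.

The rows are not in the units I measure in: shifts go in shares of 0.6 m and turns go in shares of 180 degrees. I convert before sending: 8.06 degrees / 180 = 0.0448.

```bash
cat > go.py <<'E'
import sys,numpy as np
from rig import observe
# usage: go.py x y z yangle : turn first, then displacement in tool axes after the turn
x,y,z,a=map(float,sys.argv[1:5]); o=observe(); R=np.array(o['tool_rot']); p=np.array(o['position'])
c=np.degrees(np.arctan2(R[1,1],R[0,1])); t=(c-a+90)%180-90
r=np.radians(t); R2=R@np.array([[np.cos(r),-np.sin(r),0],[np.sin(r),np.cos(r),0],[0,0,1]])
D=np.array([x,y,z])-p
print('turn',t.round(2),'d after turn',(R2.T@D).round(4),'d now',(R.T@D).round(4),'q6',np.round(o['q'][5],1),'t',o['time_s'],'F',np.round(o['ft_force'],1),'w',round(o['grip_width'],4))
E
```

Emit:
advance --plan '[{"spin": 0.0448,"finger_gap": 0.085},{"spin": 0.0448,"finger_gap": 0.085},{"spin": 0.0448,"finger_gap": 0.085},{"spin": 0.0448,"finger_gap": 0.085},{"spin": 0.0448,"finger_gap": 0.085},{"spin": 0.0448,"finger_gap": 0.085},{"spin": 0.0448,"finger_gap": 0.085},{"spin": 0.0448,"finger_gap": 0.085},{"spin": 0.0448,"finger_gap": 0.085},{"spin": 0.0448,"finger_gap": 0.085}]' --force 40

```text
time_s: 1.2
position: [0.1306, 0.5342, 0.2246]
tool_rot: [[0.081, 0.997, -0.0], [0.997, -0.081, -0.0], [-0.0, -0.0, -1.0]]
ft_force: [0.5, 0.0, -0.4]
grip_width: 0.0849
gripper_force: 0.0
```

Emit:
advance --plan '[{"trans": [-0.0693,0.04,0],"finger_gap": 0.085},{"trans": [-0.0693,0.04,0],"finger_gap": 0.085},{"trans": [-0.0693,0.04,0],"finger_gap": 0.085},{"trans": [-0.0693,0.04,0],"finger_gap": 0.085},{"trans": [-0.0693,0.04,0],"finger_gap": 0.085},{"trans": [-0.0693,0.04,0],"finger_gap": 0.085},{"trans": [-0.0693,0.04,0],"finger_gap": 0.085},{"trans": [-0.0693,0.04,0],"finger_gap": 0.085},{"trans": [-0.0693,0.04,0],"finger_gap": 0.085},{"trans": [-0.0693,0.04,0],"finger_gap": 0.085}]'

```text
time_s: 2.2
position: [0.3388, 0.0994, 0.225]
tool_rot: [[0.076, 0.997, 0.001], [0.997, -0.076, 0.0], [0.0, 0.001, -1.0]]
ft_force: [0.9, 1.0, -0.2]
grip_width: 0.0849
gripper_force: 0.0
```

Emit:
advance --plan '[{"trans": [-0.0693,0.04,0],"finger_gap": 0.085},{"trans": [-0.0693,0.04,0],"finger_gap": 0.085},{"trans": [-0.0693,0.04,0],"finger_gap": 0.085},{"trans": [-0.0693,0.04,0],"finger_gap": 0.085},{"trans": [-0.0693,0.04,0],"finger_gap": 0.085},{"finger_gap": 0.085},{"finger_gap": 0.085}]'

```text
time_s: 2.9
position: [0.4423, -0.1158, 0.2243]
tool_rot: [[0.077, 0.997, -0.001], [0.997, -0.077, 0.001], [0.001, -0.001, -1.0]]
ft_force: [-0.4, 0.3, 0.7]
grip_width: 0.0851
gripper_force: 0.0
```

```bash
python3 go.py 0.442 -0.1154 0.12 -4.3
```

```text
turn -0.14 d after turn [ 0.0003 -0.0002  0.1043] d now [ 0.0003 -0.0002  0.1043] q6 -25.1 t 2.9 F [-0.4  0.3  0.7] w 0.0851
```

```bash
python3 - <<'E'
from h import *
g=get_image('wrist');cv2.imwrite('pics/w1.png',g['pixels'][...,::-1])
m,p,P=blob(g,(0,0,640,480),.034,.05,.04)
print(rect(p),np.median(P[:,2]),m.sum(), np.argwhere(m).min(0),np.argwhere(m).max(0), rect(P))
E
```

```text
(array([ 443.6, -116.6]), array([ 60.1, 119.4]), 85.7) 0.039634884340736004 7914 [144 288] [268 355] (array([ 443.6, -117.2]), array([ 60.3, 120. ]), 85.8)
```

View pics/w1.png

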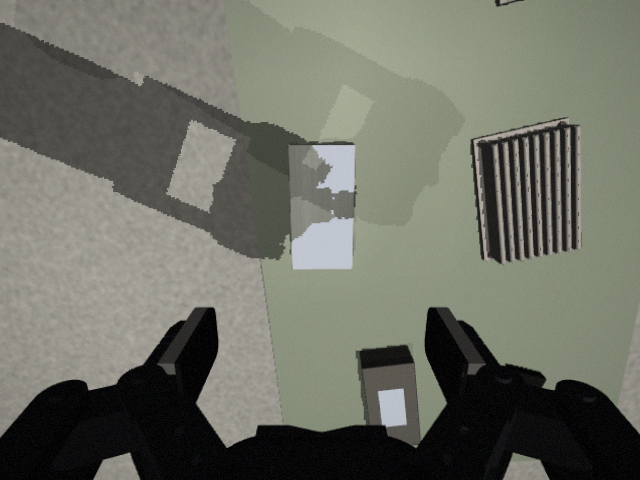

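Wrist view: deck with pale top at pixel (322,206), box and nine-fin base to the side. It agrees with the top camera within 1.5 mm. Going down to grip.

Scaled: 0.04 m / 0.6 = 0.0667, 0.02 m / 0.6 = 0.0333, -0.14 degrees / 180 = -0.0008.

Emit:
advance --plan '[{"trans": [0,0,0.0667],"spin": -0.0008,"finger_gap": 0.085},{"trans": [-0.0005,0.001,0.0667],"finger_gap": 0.085},{"trans": [0,0,0.0667],"finger_gap": 0.085},{"trans": [0,0,0.0667],"finger_gap": 0.085},{"trans": [0,0,0.0333],"finger_gap": 0.085},{"trans": [0,0,0.0167],"finger_gap": 0.085},{"finger_gap": 0.085},{"finger_gap": 0.072}]'

```text
time_s: 3.75
position: [0.4434, -0.1154, 0.0359]
tool_rot: [[0.073, 0.997, 0.002], [0.997, -0.073, -0.001], [-0.001, 0.002, -1.0]]
ft_force: [0.6, -0.6, -0.3]
grip_width: 0.0732
gripper_force: 0.0
```

Emit:
advance --plan '[{"finger_gap": 0.064},{"finger_gap": 0.06},{"finger_gap": 0.05},{"finger_gap": 0.05},{"finger_gap": 0.05},{"finger_gap": 0.05}]' --force 50

```text
time_s: 4.35
position: [0.4429, -0.1156, 0.0348]
tool_rot: [[0.073, 0.997, -0.0], [0.997, -0.073, -0.0], [-0.0, 0.0, -1.0]]
ft_force: [0.2, -0.0, 0.2]
grip_width: 0.0502
gripper_force: 0.0
```

Emit:
advance --plan '[{"trans": [0,0,-0.0333],"finger_gap": 0.05},{"trans": [0,0,-0.05],"finger_gap": 0.05},{"trans": [0,0,-0.05],"finger_gap": 0.05},{"trans": [0,0,-0.0333],"finger_gap": 0.05},{"finger_gap": 0.05},{"finger_gap": 0.05}]'

```text
time_s: 4.95
position: [0.4427, -0.1154, 0.1344]
tool_rot: [[0.073, 0.997, -0.0], [0.997, -0.073, 0.0], [0.0, -0.0, -1.0]]
ft_force: [-0.2, 0.8, -1.1]
grip_width: 0.0501
gripper_force: 0.0
```

```bash
python3 go.py 0.6432 0.1175 0.134 9.3
python3 - <<'E'
from h import *
g=get_image('scene');cv2.imwrite('pics/s1.png',g['pixels'][100:400,150:550,::-1])
g=get_image('top')
m,p,P=blob(g,(240,140,480,360),.128,.155,.140);z=np.median(P[:,2]);print(rect(p),z,rect(P))
E
```

```text
turn -13.5 d after turn [0.1975 0.2355 0.0004] d now [0.247  0.1829 0.0004] q6 -25.3 t 4.95 F [-0.2  0.8 -1.1] w 0.0501Traceback (most recent call last):
  File "<stdin>", line 4, in <module>
  File "h.py", line 21, in blob
    n,l,s,_=cv2.connectedComponentsWithStats(m); k=1+np.argmax(s[1:,4]); m=l==k
                                                     ~~~~~~~~~^^^^^^^^^
    return _wrapfunc(a, 'argmax', axis=axis, out=out, **kwds)
    return bound(*args, **kwds)
ValueError: attempt to get argmax of an empty sequence
```

View pics/s1.png

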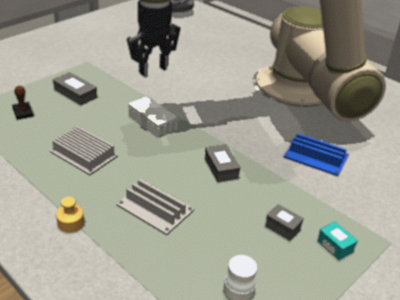

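The scene view shows the deck still on the mat at crop (152,115) and the gripper empty above it, so the grip missed. Before trying again I check where the fingertips really are.

```bash
python3 - <<'E'
from h import *
o=observe();print(o['position'])
for n in('scene','top'):
    g=get_image(n);P,C,d=cloud(g);p=o['position']
    m=(np.abs(P[...,0]-p[0])<.09)&(np.abs(P[...,1]-p[1])<.09)&(P[...,2]>.06)&(P[...,2]<.3)&(g['depth']>0)
    q=P[m];print(n,m.sum(),np.percentile(q[:,2],[0,1,5]).round(3))
    t=q[q[:,2]<np.percentile(q[:,2],1)+.01];print(' tips',t.min(0).round(3),t.max(0).round(3),t.mean(0).round(3))
    # split into fingers
    for s in(-1,1):
        k=t[np.sign(t[:,0]-p[0])==s]
        if len(k): print('   finger',s,len(k),k.mean(0).round(4),k.min(0).round(3),k.max(0).round(3))
m,p,P=blob(get_image('top'),(330,250,440,330),.03,.05,.04);print('deck',rect(p),np.median(P[:,2]))
g=get_image('wrist');cv2.imwrite('pics/w2.png',g['pixels'][...,::-1])
E
```

```text
[ 0.44242254 -0.11527881  0.13371712]
scene 2042 [0.141 0.149 0.162]
 tips [ 0.402 -0.126  0.141] [ 0.48  -0.1    0.158] [ 0.44  -0.112  0.152]
   finger -1 48 [ 0.4149 -0.1114  0.1522] [ 0.402 -0.126  0.143] [ 0.42  -0.1    0.158]
   finger 1 35 [ 0.4749 -0.1121  0.1518] [ 0.47  -0.126  0.141] [ 0.48  -0.103  0.158]
top 36 [0.268 0.269 0.272]
 tips [ 0.406 -0.129  0.268] [ 0.441 -0.076  0.277] [ 0.43  -0.088  0.273]
   finger -1 9 [ 0.4298 -0.0877  0.2728] [ 0.406 -0.129  0.268] [ 0.441 -0.076  0.277]
deck (array([471.5, -91.7]), array([ 6.8, 23.6]), 67.9) 0.039200519689762015
```

View pics/w2.png

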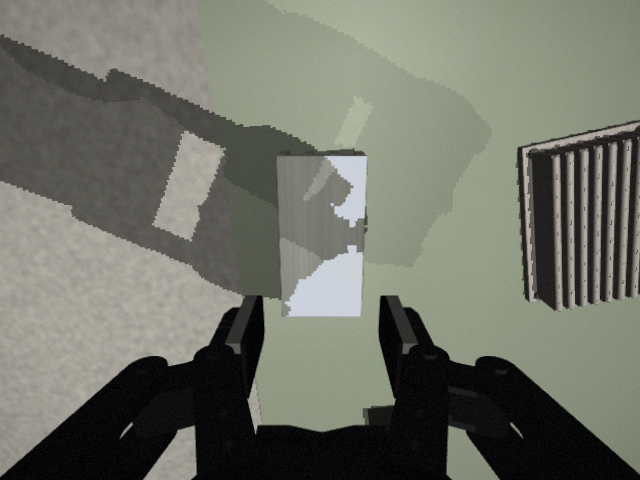

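```bash
python3 - <<'E'
from h import *
g=get_image('scene');E=g['extrinsics']
r=cv2.Rodrigues(E[:3,:3])[0]
for z in(.11,.12,.13,.14,.15):
    pt=np.array([[.467,-.115,z],[.417,-.115,z]]);print(z,cv2.projectPoints(pt,r,E[:3,3],g['K'],np.array(g['distortion']))[0].reshape(-1,2).round(0).tolist())
c=g['pixels'][130:200,270:340,::-1];cv2.imwrite('pics/tip.png',cv2.resize(c,None,fx=8,fy=8,interpolation=cv2.INTER_NEAREST))
E
```

```text
0.11 [[295.0, 189.0], [311.0, 182.0]]
0.12 [[295.0, 185.0], [311.0, 178.0]]
0.13 [[295.0, 181.0], [311.0, 174.0]]
0.14 [[295.0, 177.0], [311.0, 171.0]]
0.15 [[295.0, 174.0], [311.0, 167.0]]
```

View pics/tip.png

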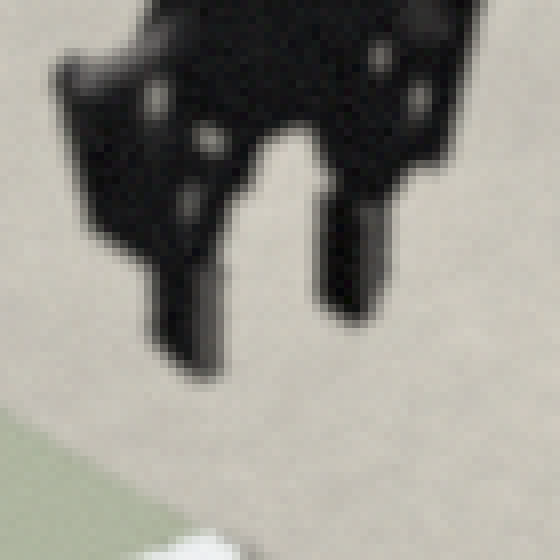

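The fingertips at crop (205,380) and (355,322) lie at about z = 0.140 while TCP z = 0.134. So with the jaws at 50 mm the tips stand about 7 mm above the reported TCP height, not 22 mm below it. They only passed over the deck's top, and I now go lower with a force check.

Scaled: 0.03 m / 0.6 = 0.05, 0.02 m / 0.6 = 0.0333.

Emit:
advance --plan '[{"finger_gap": 0.085},{"finger_gap": 0.085},{"finger_gap": 0.085},{"finger_gap": 0.085},{"trans": [0,0,0.05],"finger_gap": 0.085},{"trans": [0,0,0.05],"finger_gap": 0.085},{"trans": [0,0,0.0333],"finger_gap": 0.085},{"trans": [0,0,0.0333],"finger_gap": 0.085},{"finger_gap": 0.085},{"finger_gap": 0.085}]'

```text
time_s: 6.3
position: [0.4431, -0.1156, 0.0352]
tool_rot: [[0.073, 0.997, -0.0], [0.997, -0.073, 0.0], [0.0, -0.0, -1.0]]
ft_force: [-0.5, 0.1, 0.4]
grip_width: 0.0851
gripper_force: 0.0
```

Emit:
advance --plan '[{"trans": [0,0,0.0167],"finger_gap": 0.085},{"trans": [0,0,0.0133],"finger_gap": 0.085},{"trans": [0,0,0.0083],"finger_gap": 0.085},{"finger_gap": 0.085},{"finger_gap": 0.075}]'

```text
time_s: 6.8
position: [0.443, -0.1156, 0.0118]
tool_rot: [[0.073, 0.997, -0.0], [0.997, -0.073, 0.0], [0.0, -0.0, -1.0]]
ft_force: [-0.8, -1.1, -0.0]
grip_width: 0.0755
gripper_force: 0.0
```

Emit:
advance --plan '[{"finger_gap": 0.068},{"finger_gap": 0.064},{"finger_gap": 0.06},{"finger_gap": 0.05},{"finger_gap": 0.05},{"finger_gap": 0.05}]' --force 50

```text
time_s: 7.4
position: [0.4428, -0.1155, 0.0123]
tool_rot: [[0.073, 0.997, 0.0], [0.997, -0.073, -0.0], [-0.0, 0.0, -1.0]]
ft_force: [-2.1, 0.4, 6.8]
grip_width: 0.0589
gripper_force: 53.4
```

Scaled: -0.03 m / 0.6 = -0.05, -0.02 m / 0.6 = -0.0333.

Emit:
advance --plan '[{"trans": [0,0,-0.0167],"finger_gap": 0.05},{"trans": [0,0,-0.05],"finger_gap": 0.05},{"trans": [0,0,-0.05],"finger_gap": 0.05},{"trans": [0,0,-0.05],"finger_gap": 0.05},{"trans": [0,0,-0.0333],"finger_gap": 0.05},{"finger_gap": 0.05},{"finger_gap": 0.05}]'

```text
time_s: 8.1
position: [0.4426, -0.1153, 0.1314]
tool_rot: [[0.073, 0.997, -0.0], [0.997, -0.073, 0.0], [0.0, -0.0, -1.0]]
ft_force: [0.7, 0.3, -4.1]
grip_width: 0.0587
gripper_force: 56.3
```

```bash
python3 go.py 0.6432 0.1175 0.134 9.3
python3 - <<'E'
from h import *
g=get_image('scene');cv2.imwrite('pics/s2.png',cv2.resize(g['pixels'][130:250,230:390,::-1],None,fx=4,fy=4))
P,_,_=cloud(g);p=observe()['position']
m=(np.abs(P[...,0]-p[0])<.07)&(np.abs(P[...,1]-p[1])<.08)&(P[...,2]>.05)&(P[...,2]<.18)&(g['pixels'].min(-1)>130);q=P[m];print(m.sum(),np.percentile(q[:,2],[1,50,99]).round(3),rect(q))
g=get_image('top');P,C,d=cloud(g)
m=(np.abs(P[...,0]-p[0])<.07)&(np.abs(P[...,1]-p[1])<.08)&(P[...,2]>.11)&(P[...,2]<.2)&(g['pixels'].min(-1)>130);q=P[m];print(m.sum(),np.median(q[:,2]),rect(q) if len(q)>9 else 0)
E
```

```text
turn -13.5 d after turn [ 0.1973  0.2356 -0.0026] d now [ 0.2469  0.183  -0.0026] q6 -25.3 t 8.1 F [ 0.7  0.3 -4.1] w 0.0587
260 [0.12  0.159 0.162] (array([ 442. , -116.8]), array([ 63.5, 124.6]), 87.4)
43 0.15721519878425494 (array([ 432. , -121.1]), array([  7.5, 103.6]), 63.2)
```

View pics/s2.png

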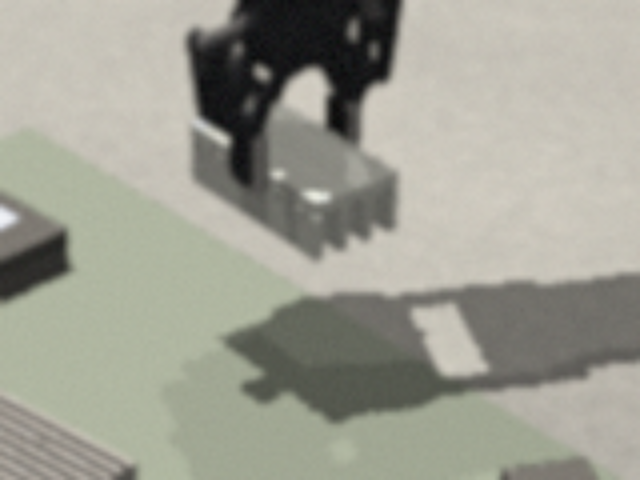

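The deck hangs level, gripped across its sides, with feet z equal to TCP z minus 0.012. I move near the base, short of it along the fins, for a wrist look.

Scaled: 0.039 m / 0.6 = 0.065, 0.0145 m / 0.6 = 0.0242, -6.75 degrees / 180 = -0.0375.

Emit:
advance --plan '[{"trans": [0,0,-0.05],"spin": -0.0375,"finger_gap": 0.05},{"trans": [0,0,-0.05],"spin": -0.0375,"finger_gap": 0.05},{"trans": [0.0242,0.065,0],"finger_gap": 0.05},{"trans": [0.0242,0.065,0],"finger_gap": 0.05},{"trans": [0.0242,0.065,0],"finger_gap": 0.05},{"trans": [0.0242,0.065,0],"finger_gap": 0.05},{"trans": [0.0242,0.065,0],"finger_gap": 0.05},{"trans": [0.0242,0.065,0],"finger_gap": 0.05},{"finger_gap": 0.05},{"finger_gap": 0.05}]'

```text
time_s: 9.2
position: [0.6595, 0.0086, 0.1893]
tool_rot: [[-0.163, 0.987, -0.004], [0.987, 0.163, 0.0], [0.001, -0.004, -1.0]]
ft_force: [-0.4, -0.1, -3.3]
grip_width: 0.0587
gripper_force: 56.7
```

```bash
python3 go.py 0.6442 0.1178 0.06 9.3
cat > fins.py <<'E'
from h import *
g=get_image('wrist');import sys;cv2.imwrite(sys.argv[1],g['pixels'][...,::-1])
P,C,d=cloud(g)
m=(np.abs(P[...,0]-.644)<.035)&(np.abs(P[...,1]-.118)<.08)&(P[...,2]>.031)&(P[...,2]<.042)
n,l=cv2.connectedComponents(m.astype(np.uint8))
for k in range(1,n):
    if (l==k).sum()>60: print('fin',(l==k).sum(),rect(plane(C,d,.035)[l==k]),P[l==k].mean(0).round(4))
m=(np.abs(P[...,0]-.644)<.07)&(np.abs(P[...,1]-.118)<.09)&(P[...,2]>.005)&(P[...,2]<.042)
print('plate',rect(plane(C,d,.008)[m]),rect(P[m]),'C',C.round(3))
E
python3 fins.py pics/w3.png
```

```text
turn 0.06 d after turn [0.1101 0.003  0.1294] d now [0.1101 0.0031 0.1294] q6 -18.9 t 9.2 F [-0.4 -0.1 -3.3] w 0.0587
fin 1293 (array([627.6, 109.5]), array([  6.4, 111.7]), 98.5) [0.6272 0.1119 0.0341]
fin 1231 (array([645.5, 112.4]), array([  5.9, 111.7]), 98.5) [0.645  0.1157 0.0342]
fin 1243 (array([663. , 115.2]), array([  6. , 111.7]), 98.6) [0.6625 0.119  0.0341]
plate (array([644.9, 113.3]), array([ 90.4, 124.6]), 98.6) (array([645. , 113.4]), array([ 90.8, 125.1]), 98.5) C [0.648 0.089 0.338]
```

View pics/w3.png

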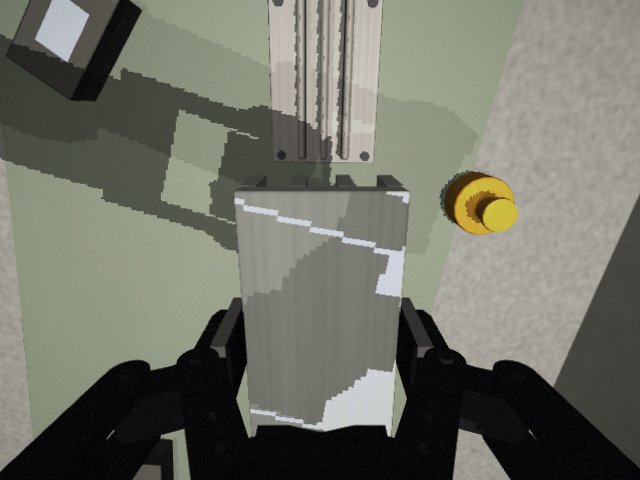

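Wrist view: the base's three fins at columns 303, 324 and 345, ahead of the held deck, and the brass weight at (485,205), well clear. Fused base pose is (0.644, 0.1175) with fins at 98.9°.

Scaled: 0.04 m / 0.6 = 0.0667, 0.0367 m / 0.6 = 0.0612, 0.4 degrees / 180 = 0.0022.

Emit:
advance --plan '[{"trans": [0.0612,0.0017,0],"spin": 0.0022,"finger_gap": 0.05},{"trans": [0.0612,0.0017,0],"finger_gap": 0.05},{"trans": [0.0612,0.0017,0.0333],"finger_gap": 0.05},{"trans": [0,0,0.0667],"finger_gap": 0.05},{"trans": [0,0,0.05],"finger_gap": 0.05},{"trans": [0,0,0.0333],"finger_gap": 0.05},{"finger_gap": 0.05},{"finger_gap": 0.05}]'

```text
time_s: 10.05
position: [0.6454, 0.1166, 0.0827]
tool_rot: [[-0.154, 0.988, 0.0], [0.988, 0.154, -0.0], [-0.0, 0.0, -1.0]]
ft_force: [0.3, -0.2, -2.5]
grip_width: 0.0588
gripper_force: 56.6
```

```bash
python3 go.py 0.644 0.1175 0.0203 8.9
```

```text
turn -0.05 d after turn [ 0.0011 -0.0013  0.0624] d now [ 0.0011 -0.0013  0.0624] q6 -8.9 t 10.05 F [ 0.3 -0.2 -2.5] w 0.0588
```

Scaled: 0.01 m / 0.6 = 0.0167, 0.005 m / 0.6 = 0.0083.

Emit:
advance --plan '[{"trans": [0.0017,-0.0022,0.0167],"finger_gap": 0.05},{"trans": [0,0,0.0167],"finger_gap": 0.05},{"trans": [0,0,0.0167],"finger_gap": 0.05},{"trans": [0,0,0.0083],"finger_gap": 0.05},{"trans": [0,0,0.0067],"finger_gap": 0.05},{"trans": [0,0,0.005],"finger_gap": 0.05},{"finger_gap": 0.05}]'

```text
time_s: 10.75
position: [0.644, 0.1181, 0.0395]
tool_rot: [[-0.155, 0.988, -0.0], [0.988, 0.155, -0.0], [0.0, -0.0, -1.0]]
ft_force: [-0.2, -0.8, -3.6]
grip_width: 0.0586
gripper_force: 56.7
```

```bash
python3 go.py 0.644 0.1175 0.0203 8.9
```

```text
turn 0.0 d after turn [-0.0006 -0.0001  0.0192] d now [-0.0006 -0.0001  0.0192] q6 -8.8 t 10.75 F [-0.2 -0.8 -3.6] w 0.0586
```

The feet are already about 8 mm below the fin tops without contact. I continue gently.

Scaled: 0.005 m / 0.6 = 0.0083, 0.004 m / 0.6 = 0.0067.

Emit:
advance --plan '[{"trans": [0,0,0.0083],"finger_gap": 0.05},{"trans": [0,0,0.0083],"finger_gap": 0.05},{"trans": [0,0,0.0067],"finger_gap": 0.05},{"trans": [0,0,0.0033],"finger_gap": 0.05},{"trans": [0,0,0.0017],"finger_gap": 0.05},{"trans": [0,0,0.0017],"finger_gap": 0.05},{"finger_gap": 0.05}]'

```text
time_s: 11.45
position: [0.6441, 0.1181, 0.0219]
tool_rot: [[-0.155, 0.988, 0.0], [0.988, 0.155, 0.0], [-0.0, 0.0, -1.0]]
ft_force: [-0.6, -0.2, -3.6]
grip_width: 0.0591
gripper_force: 56.7
```

Emit:
advance --plan '[{"trans": [0,0,0.0017],"finger_gap": 0.05},{"trans": [0,0,0.0008],"finger_gap": 0.05},{"finger_gap": 0.05}]'

```text
time_s: 11.75
position: [0.6441, 0.1181, 0.0205]
tool_rot: [[-0.155, 0.988, 0.0], [0.988, 0.155, 0.0], [-0.0, 0.0, -1.0]]
ft_force: [0.5, -0.4, -1.7]
grip_width: 0.0592
gripper_force: 56.8
```

Scaled: 0.0005 m / 0.6 = 0.0008.

Emit:
advance --plan '[{"trans": [0,0,0.0008],"finger_gap": 0.05},{"finger_gap": 0.058},{"finger_gap": 0.062},{"finger_gap": 0.066},{"finger_gap": 0.075},{"finger_gap": 0.082},{"finger_gap": 0.082}]'

```text
time_s: 12.45
position: [0.6441, 0.1181, 0.0198]
tool_rot: [[-0.155, 0.988, 0.0], [0.988, 0.155, -0.0], [-0.0, 0.0, -1.0]]
ft_force: [-0.1, 0.1, -0.0]
grip_width: 0.0816
gripper_force: 0.0
```

Emit:
advance --plan '[{"trans": [0,0,-0.0333],"finger_gap": 0.082},{"trans": [0,0,-0.0667],"finger_gap": 0.082},{"trans": [0,0,-0.0667],"finger_gap": 0.082},{"trans": [0,0,-0.0667],"finger_gap": 0.082},{"trans": [-0.0667,0,-0.0667],"finger_gap": 0.082},{"trans": [-0.0667,0,0],"finger_gap": 0.082},{"trans": [-0.0667,0,0],"finger_gap": 0.082},{"finger_gap": 0.082}]'

```text
time_s: 13.25
position: [0.6624, -0.0005, 0.1949]
tool_rot: [[-0.15, 0.989, 0.0], [0.989, 0.15, -0.001], [-0.001, -0.0, -1.0]]
ft_force: [-0.1, 0.5, -0.3]
grip_width: 0.0818
gripper_force: 0.0
```

```bash
python3 - <<'E'
from h import *
g=get_image('wrist');cv2.imwrite('pics/w4.png',g['pixels'][...,::-1])
m,p,P=blob(g,(0,0,640,480),.043,.055,.048);print('deck wrist',rect(p),np.median(P[:,2]))
P,C,d=cloud(g);m=(np.abs(P[...,0]-.644)<.07)&(np.abs(P[...,1]-.118)<.09)&(P[...,2]>.005)&(P[...,2]<.06)
m2=m&(P[...,2]<.012);print('plate',rect(plane(C,d,.008)[m2]))
E
python3 go.py 0.506 -0.3555 0.2 3.4
```

```text
deck wrist (array([647. , 106.8]), array([60.4, 99.6]), 98.7) 0.04779283797614947
plate (array([645.6, 108.9]), array([ 90.4, 115.6]), 98.6)
turn 5.31 d after turn [-0.3476 -0.1769 -0.0051] d now [-0.3297 -0.2083 -0.0051] q6 -18.8 t 13.3 F [0.2 0.3 0.2] w 0.0817
```

View pics/w4.png

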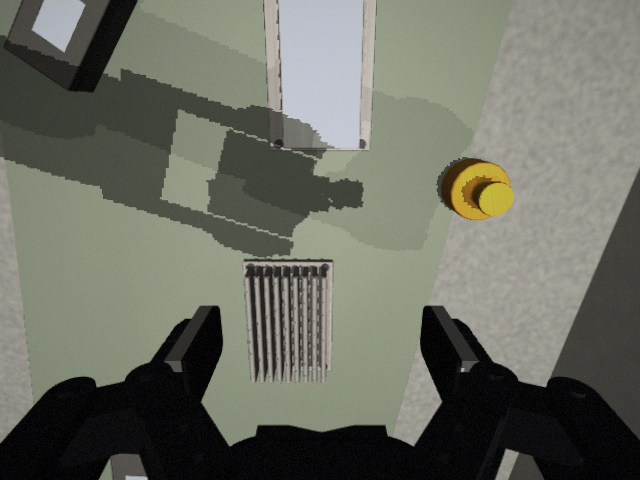

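Deck top measures z = 0.048, so it is fully home. It sits centred in the plate, with its near end at (320,148) and 5.9 mm of plate visible against the 5 mm expected. Next is the long box.

Scaled: -0.0434 m / 0.6 = -0.0723, -0.0221 m / 0.6 = -0.0368, 5.3 degrees / 180 = 0.0294.

Emit:
advance --plan '[{"spin": 0.0294,"finger_gap": 0.085},{"trans": [-0.0723,-0.0368,0],"finger_gap": 0.085},{"trans": [-0.0723,-0.0368,0],"finger_gap": 0.085},{"trans": [-0.0723,-0.0368,0],"finger_gap": 0.085},{"trans": [-0.0723,-0.0368,0],"finger_gap": 0.085},{"trans": [-0.0723,-0.0368,0],"finger_gap": 0.085},{"trans": [-0.0723,-0.0368,0],"finger_gap": 0.085},{"trans": [-0.0723,-0.0368,0],"finger_gap": 0.085},{"trans": [-0.0723,-0.0368,0],"finger_gap": 0.085},{"finger_gap": 0.085}]'

```text
time_s: 14.3
position: [0.5053, -0.3574, 0.1947]
tool_rot: [[-0.058, 0.998, -0.001], [0.998, 0.058, -0.001], [-0.001, -0.001, -1.0]]
ft_force: [0.7, 0.2, -0.3]
grip_width: 0.0851
gripper_force: 0.0
```

```bash
cat > wbox.py <<'E'
from h import *
g=get_image('wrist')
m,p,P=blob(g,(0,0,640,480),.028,.04,.034);print('box wrist',rect(p),np.median(P[:,2]).round(4),np.argwhere(m).min(0),np.argwhere(m).max(0))
E
python3 wbox.py; python3 go.py 0.506 -0.3555 0.006 3.4
```

```text
box wrist (array([ 506.3, -358.3]), array([ 59.3, 116.2]), 93.8) 0.0337 [148 285] [276 356]
turn 0.03 d after turn [-0.0007 -0.0005  0.1888] d now [-0.0007 -0.0005  0.1888] q6 -49.4 t 14.35 F [ 0.1  0.4 -0.1] w 0.085
```

Scaled: 0.04 m / 0.6 = 0.0667, 0.03 m / 0.6 = 0.05.

Emit:
advance --plan '[{"trans": [0,0.0008,0.0667],"finger_gap": 0.085},{"trans": [0,0,0.0667],"finger_gap": 0.085},{"trans": [0,0,0.0667],"finger_gap": 0.085},{"trans": [0,0,0.05],"finger_gap": 0.085},{"trans": [0,0,0.0333],"finger_gap": 0.085},{"trans": [0,0,0.02],"finger_gap": 0.085},{"trans": [0,0,0.0117],"finger_gap": 0.085},{"finger_gap": 0.085}]'

```text
time_s: 15.15
position: [0.5082, -0.3527, 0.0061]
tool_rot: [[-0.064, 0.998, -0.0], [0.998, 0.064, 0.0], [0.0, -0.0, -1.0]]
ft_force: [0.2, -0.7, -0.3]
grip_width: 0.0851
gripper_force: 0.0
```

Emit:
advance --plan '[{"finger_gap": 0.075},{"finger_gap": 0.066},{"finger_gap": 0.062},{"finger_gap": 0.058},{"finger_gap": 0.045},{"finger_gap": 0.045},{"finger_gap": 0.045}]' --force 50

```text
time_s: 15.85
position: [0.5077, -0.3537, 0.007]
tool_rot: [[-0.063, 0.998, 0.0], [0.998, 0.063, -0.001], [-0.001, 0.0, -1.0]]
ft_force: [-2.6, 0.0, 5.6]
grip_width: 0.0572
gripper_force: 54.7
```

Emit:
advance --plan '[{"trans": [0,0,-0.0167],"finger_gap": 0.045},{"trans": [0,0,-0.05],"finger_gap": 0.045},{"trans": [0,0,-0.0667],"finger_gap": 0.045},{"trans": [0,0,-0.0667],"finger_gap": 0.045},{"trans": [0,0,-0.0667],"finger_gap": 0.045},{"trans": [0,0,-0.05],"finger_gap": 0.045},{"finger_gap": 0.045}]'

```text
time_s: 16.55
position: [0.5089, -0.3543, 0.2011]
tool_rot: [[-0.063, 0.998, 0.006], [0.998, 0.063, -0.006], [-0.006, 0.006, -1.0]]
ft_force: [0.5, -0.1, -3.0]
grip_width: 0.0567
gripper_force: 54.9
```

```bash
python3 go.py 0.6441 0.1178 0.18 8.9
```

```text
turn -5.29 d after turn [0.4457 0.2065 0.019 ] d now [0.4628 0.1646 0.019 ] q6 -49.4 t 16.55 F [ 0.5 -0.1 -3. ] w 0.0567
```

Scaled: 0.0496 m / 0.6 = 0.0827, 0.0229 m / 0.6 = 0.0382, -5.3 degrees / 180 = -0.0294.

Emit:
advance --plan '[{"spin": -0.0294,"finger_gap": 0.045},{"trans": [0.0827,0.0382,0],"finger_gap": 0.045},{"trans": [0.0827,0.0382,0],"finger_gap": 0.045},{"trans": [0.0827,0.0382,0],"finger_gap": 0.045},{"trans": [0.0827,0.0382,0],"finger_gap": 0.045},{"trans": [0.0827,0.0382,0],"finger_gap": 0.045},{"trans": [0.0827,0.0382,0],"finger_gap": 0.045},{"trans": [0.0827,0.0382,0],"finger_gap": 0.045},{"trans": [0.0827,0.0382,0],"finger_gap": 0.045},{"trans": [0.0827,0.0382,0],"finger_gap": 0.045}]'

```text
time_s: 17.55
position: [0.6305, 0.0816, 0.1946]
tool_rot: [[-0.155, 0.988, -0.003], [0.988, 0.155, 0.0], [0.001, -0.003, -1.0]]
ft_force: [0.3, -0.9, -3.5]
grip_width: 0.0568
gripper_force: 54.8
```

Emit:
advance --plan '[{"finger_gap": 0.045},{"finger_gap": 0.045}]'

```text
time_s: 17.75
position: [0.6303, 0.0806, 0.1944]
tool_rot: [[-0.157, 0.988, -0.003], [0.988, 0.157, 0.0], [0.0, -0.003, -1.0]]
ft_force: [0.3, 0.2, -3.2]
grip_width: 0.0566
gripper_force: 54.9
```

```bash
python3 go.py 0.6437 0.12 0.0545 8.9
```

```text
turn 0.13 d after turn [0.0368 0.0197 0.1399] d now [0.0367 0.0198 0.1399] q6 -12.4 t 17.75 F [ 0.3  0.2 -3.2] w 0.0566
```

Scaled: 0.0367 m / 0.6 = 0.0612, 0.03 m / 0.6 = 0.05, 0.13 degrees / 180 = 0.0007.

Emit:
advance --plan '[{"trans": [0.0612,0.033,0],"spin": 0.0007,"finger_gap": 0.045},{"trans": [0,0,0.05],"finger_gap": 0.045},{"trans": [0,0,0.05],"finger_gap": 0.045},{"trans": [0,0,0.05],"finger_gap": 0.045},{"trans": [0,0,0.0333],"finger_gap": 0.045},{"trans": [0,0,0.0167],"finger_gap": 0.045},{"finger_gap": 0.045},{"finger_gap": 0.045}]'

```text
time_s: 18.55
position: [0.6452, 0.1181, 0.0771]
tool_rot: [[-0.152, 0.988, 0.001], [0.988, 0.152, -0.0], [-0.0, 0.001, -1.0]]
ft_force: [0.8, 0.9, -2.6]
grip_width: 0.0568
gripper_force: 55.1
```

```bash
python3 go.py 0.6437 0.12 0.0545 8.9
python3 - <<'E'
from h import *
g=get_image('scene');cv2.imwrite('pics/s3.png',cv2.resize(g['pixels'][210:340,230:390,::-1],None,fx=4,fy=4))
E
```

```text
turn -0.17 d after turn [ 0.0021 -0.0013  0.0226] d now [ 0.0021 -0.0013  0.0226] q6 -8.7 t 18.55 F [ 0.8  0.9 -2.6] w 0.0568
```

View pics/s3.png

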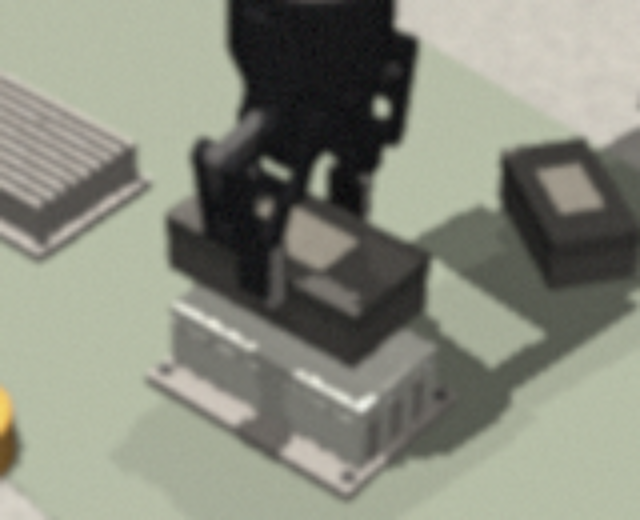

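The long box hovers level over the deck, which is laced and parallel. I lower it.

The rows are not in the units I measure in: shifts go in shares of 0.6 m and turns go in shares of 180 degrees. I convert before sending: 0.008 m / 0.6 = 0.0133, 0.006 m / 0.6 = 0.01, -0.1 degrees / 180 = -0.0006.

Emit:
advance --plan '[{"trans": [0.0033,-0.0022,0.0133],"spin": -0.0006,"finger_gap": 0.045},{"trans": [0,0,0.01],"finger_gap": 0.045},{"trans": [0,0,0.0067],"finger_gap": 0.045},{"trans": [0,0,0.0033],"finger_gap": 0.045},{"trans": [0,0,0.0017],"finger_gap": 0.045},{"trans": [0,0,0.0008],"finger_gap": 0.045},{"finger_gap": 0.045}]'

```text
time_s: 19.3
position: [0.6432, 0.1205, 0.055]
tool_rot: [[-0.154, 0.988, 0.0], [0.988, 0.154, 0.0], [-0.0, 0.0, -1.0]]
ft_force: [-1.3, -0.3, 0.0]
grip_width: 0.0571
gripper_force: 55.5
```

Emit:
advance --plan '[{"trans": [0,0,0.0008],"finger_gap": 0.045},{"trans": [0,0,0.0008],"finger_gap": 0.045},{"finger_gap": 0.045}]'

```text
time_s: 19.6
position: [0.6433, 0.1205, 0.055]
tool_rot: [[-0.154, 0.988, 0.001], [0.988, 0.154, -0.0], [-0.0, 0.001, -1.0]]
ft_force: [-3.5, -0.5, 8.3]
grip_width: 0.0569
gripper_force: 56.5
```

Contact is made, so I release and retreat. The next move is to the middle box.

Scaled: -0.04 m / 0.6 = -0.0667, -0.03 m / 0.6 = -0.05.

Emit:
advance --plan '[{"finger_gap": 0.056},{"finger_gap": 0.06},{"finger_gap": 0.066},{"finger_gap": 0.075},{"finger_gap": 0.085},{"finger_gap": 0.085},{"trans": [0,0,-0.05],"finger_gap": 0.085},{"trans": [0,0,-0.0667],"finger_gap": 0.085},{"trans": [0,0,-0.0667],"finger_gap": 0.085},{"trans": [0,0,-0.05],"finger_gap": 0.085}]'

```text
time_s: 20.6
position: [0.6435, 0.1205, 0.1965]
tool_rot: [[-0.154, 0.988, 0.003], [0.988, 0.154, -0.0], [-0.0, 0.003, -1.0]]
ft_force: [-0.1, -0.2, 0.0]
grip_width: 0.0849
gripper_force: 0.0
```

```bash
python3 go.py 0.4487 0.1204 0.2 -27.5
```

```text
turn 36.37 d after turn [-0.09   -0.1727 -0.004 ] d now [ 0.03   -0.1925 -0.004 ] q6 -8.6 t 20.6 F [-0.1 -0.2  0. ] w 0.0849
```

Scaled: -0.0432 m / 0.6 = -0.072, -0.0225 m / 0.6 = -0.0375, 7.28 degrees / 180 = 0.0404.

Emit:
advance --plan '[{"spin": 0.0404,"finger_gap": 0.085},{"spin": 0.0404,"finger_gap": 0.085},{"spin": 0.0404,"finger_gap": 0.085},{"spin": 0.0404,"finger_gap": 0.085},{"spin": 0.0404,"finger_gap": 0.085},{"trans": [-0.0375,-0.072,0],"finger_gap": 0.085},{"trans": [-0.0375,-0.072,0],"finger_gap": 0.085},{"trans": [-0.0375,-0.072,0],"finger_gap": 0.085},{"trans": [-0.0375,-0.072,0],"finger_gap": 0.085},{"finger_gap": 0.085}]'

```text
time_s: 21.6
position: [0.4422, 0.121, 0.1933]
tool_rot: [[0.461, 0.887, -0.005], [0.887, -0.461, -0.0], [-0.002, -0.004, -1.0]]
ft_force: [0.2, 0.2, -0.5]
grip_width: 0.0847
gripper_force: 0.0
```

Emit:
advance --plan '[{"finger_gap": 0.085}]'

```text
time_s: 21.7
position: [0.4481, 0.1206, 0.1943]
tool_rot: [[0.462, 0.887, 0.002], [0.887, -0.462, -0.0], [0.001, 0.001, -1.0]]
ft_force: [0.7, -1.2, 1.8]
grip_width: 0.0848
gripper_force: 0.0
```

```bash
python3 wbox.py; python3 go.py 0.4487 0.1204 0.006 -27.5
python3 - <<'E'
from h import *
g=get_image('top')
for n,r,z in [('long',(240,130,340,225),.082),('middle',(230,230,310,305),.034)]:
    try: m,p,P=blob(g,r,z-.006,z+.012,z);print(n,rect(p),np.median(P[:,2]))
    except Exception as e: print(n,e)
E
```

```text
box wrist (array([450.2, 119. ]), array([50.5, 86.9]), 62.5) 0.0337 [166 294] [262 353]
turn -0.03 d after turn [-0.0005 -0.0008  0.1882] d now [-0.0005 -0.0008  0.1882] q6 27.9 t 21.75 F [-0.  -0.5 -0.3] w 0.085
long (array([643.3, 117.3]), array([ 60.4, 116.6]), 99.3) 0.08133351568029745
middle (array([436.8,  97.7]), array([35.7, 50.9]), 153.1) 0.03285296085666756
```

Scaled: 0.04 m / 0.6 = 0.0667, 0.006 m / 0.6 = 0.01.

Emit:
advance --plan '[{"trans": [-0.0005,-0.0007,0.0667],"finger_gap": 0.085},{"trans": [0,0,0.0667],"finger_gap": 0.085},{"trans": [0,0,0.0667],"finger_gap": 0.085},{"trans": [0,0,0.05],"finger_gap": 0.085},{"trans": [0,0,0.0333],"finger_gap": 0.085},{"trans": [0,0,0.02],"finger_gap": 0.085},{"trans": [0,0,0.01],"finger_gap": 0.085},{"finger_gap": 0.085},{"finger_gap": 0.075},{"finger_gap": 0.066}]'

```text
time_s: 22.8
position: [0.4485, 0.1205, 0.0063]
tool_rot: [[0.462, 0.887, 0.001], [0.887, -0.462, -0.0], [0.001, 0.001, -1.0]]
ft_force: [0.4, -0.3, -0.5]
grip_width: 0.0663
gripper_force: 0.0
```

Emit:
advance --plan '[{"finger_gap": 0.06},{"finger_gap": 0.056},{"finger_gap": 0.053},{"finger_gap": 0.05},{"finger_gap": 0.04},{"finger_gap": 0.04},{"finger_gap": 0.04}]' --force 50

```text
time_s: 23.5
position: [0.4483, 0.1204, 0.0062]
tool_rot: [[0.462, 0.887, 0.001], [0.887, -0.462, -0.0], [0.0, 0.001, -1.0]]
ft_force: [-0.9, -0.9, 6.2]
grip_width: 0.0491
gripper_force: 52.5
```

Emit:
advance --plan '[{"trans": [0,0,-0.0167],"finger_gap": 0.04},{"trans": [0,0,-0.05],"finger_gap": 0.04},{"trans": [0,0,-0.0667],"finger_gap": 0.04},{"trans": [0,0,-0.0667],"finger_gap": 0.04},{"trans": [0,0,-0.0667],"finger_gap": 0.04},{"trans": [0,0,-0.05],"finger_gap": 0.04},{"finger_gap": 0.04},{"finger_gap": 0.04}]'

```text
time_s: 24.3
position: [0.4474, 0.1205, 0.1957]
tool_rot: [[0.462, 0.887, -0.0], [0.887, -0.462, 0.0], [0.0, -0.0, -1.0]]
ft_force: [-0.2, 0.9, -2.4]
grip_width: 0.0492
gripper_force: 52.5
```

```bash
python3 go.py 0.644 0.118 0.19 8.9
```

```text
turn -36.43 d after turn [-0.0329  0.1939  0.0057] d now [0.0887 0.1755 0.0057] q6 27.9 t 24.3 F [-0.2  0.9 -2.4] w 0.0492
```

Scaled: 0.0484 m / 0.6 = 0.0807, -0.0082 m / 0.6 = -0.0137, -7.28 degrees / 180 = -0.0404.

Emit:
advance --plan '[{"spin": -0.0404,"finger_gap": 0.04},{"spin": -0.0404,"finger_gap": 0.04},{"spin": -0.0404,"finger_gap": 0.04},{"spin": -0.0404,"finger_gap": 0.04},{"spin": -0.0404,"finger_gap": 0.04},{"trans": [-0.0137,0.0807,0],"finger_gap": 0.04},{"trans": [-0.0137,0.0807,0],"finger_gap": 0.04},{"trans": [-0.0137,0.0807,0],"finger_gap": 0.04},{"trans": [-0.0137,0.0807,0],"finger_gap": 0.04},{"finger_gap": 0.04}]'

```text
time_s: 25.3
position: [0.6478, 0.117, 0.1908]
tool_rot: [[-0.153, 0.988, -0.004], [0.988, 0.153, -0.0], [0.001, -0.004, -1.0]]
ft_force: [-1.1, 0.5, -1.9]
grip_width: 0.0489
gripper_force: 52.7
```

Emit:
advance --plan '[{"trans": [0,0,0.05],"finger_gap": 0.04},{"trans": [0,0,0.05],"finger_gap": 0.04},{"trans": [0,0,0.0333],"finger_gap": 0.04},{"trans": [0,0,0.0167],"finger_gap": 0.04},{"finger_gap": 0.04},{"finger_gap": 0.04}]'

```text
time_s: 25.9
position: [0.6443, 0.1179, 0.1062]
tool_rot: [[-0.154, 0.988, 0.001], [0.988, 0.154, 0.0], [-0.0, 0.001, -1.0]]
ft_force: [0.7, -0.1, -0.8]
grip_width: 0.0491
gripper_force: 52.7
```

```bash
python3 go.py 0.6437 0.118 0.088 8.9
```

```text
turn -0.03 d after turn [ 0.0002 -0.0006  0.0182] d now [ 0.0002 -0.0006  0.0182] q6 -8.8 t 25.9 F [ 0.7 -0.1 -0.8] w 0.0491
```

Scaled: 0.006 m / 0.6 = 0.01, 0.005 m / 0.6 = 0.0083.

Emit:
advance --plan '[{"trans": [0,-0.001,0.01],"finger_gap": 0.04},{"trans": [0,0,0.0083],"finger_gap": 0.04},{"trans": [0,0,0.005],"finger_gap": 0.04},{"trans": [0,0,0.0033],"finger_gap": 0.04},{"trans": [0,0,0.0017],"finger_gap": 0.04},{"trans": [0,0,0.0008],"finger_gap": 0.04},{"finger_gap": 0.04}]'

```text
time_s: 26.6
position: [0.6437, 0.1178, 0.0883]
tool_rot: [[-0.154, 0.988, 0.0], [0.988, 0.154, 0.0], [-0.0, 0.0, -1.0]]
ft_force: [0.2, -0.7, -1.3]
grip_width: 0.0488
gripper_force: 52.8
```

Emit:
advance --plan '[{"trans": [0,0,0.0008],"finger_gap": 0.04},{"finger_gap": 0.04}]'

```text
time_s: 26.8
position: [0.6438, 0.1178, 0.0882]
tool_rot: [[-0.154, 0.988, 0.001], [0.988, 0.154, -0.0], [-0.0, 0.001, -1.0]]
ft_force: [-1.4, -0.2, 3.1]
grip_width: 0.049
gripper_force: 53.2
```

Scaled: -0.04 m / 0.6 = -0.0667, -0.03 m / 0.6 = -0.05.

Emit:
advance --plan '[{"finger_gap": 0.048},{"finger_gap": 0.052},{"finger_gap": 0.058},{"finger_gap": 0.066},{"finger_gap": 0.078},{"finger_gap": 0.085},{"trans": [0,0,-0.0333],"finger_gap": 0.085},{"trans": [0,0,-0.0667],"finger_gap": 0.085},{"trans": [0,0,-0.05],"finger_gap": 0.085},{"trans": [0,0,-0.0333],"finger_gap": 0.085}]'

```text
time_s: 27.8
position: [0.6441, 0.1178, 0.2004]
tool_rot: [[-0.154, 0.988, 0.003], [0.988, 0.154, -0.0], [-0.001, 0.003, -1.0]]
ft_force: [0.6, 0.4, -0.4]
grip_width: 0.0849
gripper_force: 0.0
```

```bash
python3 go.py 0.497 0.324 0.2 4.5
```

```text
turn 4.37 d after turn [ 2.171e-01 -1.305e-01 -1.000e-04] d now [ 2.264e-01 -1.135e-01 -1.000e-04] q6 -8.8 t 27.8 F [ 0.6  0.4 -0.4] w 0.0849
```

Scaled: 0.0362 m / 0.6 = 0.0603, -0.0217 m / 0.6 = -0.0362, 4.37 degrees / 180 = 0.0243.

Emit:
advance --plan '[{"spin": 0.0243,"finger_gap": 0.085},{"trans": [0.0603,-0.0362,0],"finger_gap": 0.085},{"trans": [0.0603,-0.0362,0],"finger_gap": 0.085},{"trans": [0.0603,-0.0362,0],"finger_gap": 0.085},{"trans": [0.0603,-0.0362,0],"finger_gap": 0.085},{"trans": [0.0603,-0.0362,0],"finger_gap": 0.085},{"trans": [0.0603,-0.0362,0],"finger_gap": 0.085},{"finger_gap": 0.085},{"finger_gap": 0.085}]'

```text
time_s: 28.7
position: [0.4964, 0.3247, 0.1978]
tool_rot: [[-0.08, 0.997, 0.0], [0.997, 0.08, -0.0], [-0.0, 0.0, -1.0]]
ft_force: [-0.6, -0.2, 0.2]
grip_width: 0.0851
gripper_force: 0.0
```

```bash
python3 wbox.py; python3 go.py 0.497 0.324 0.006 4.5
python3 - <<'E'
from h import *
g=get_image('top')
for n,r,z in [('middle',(240,120,340,225),.116)]:
    m,p,P=blob(g,r,z-.006,z+.012,z);print(n,rect(p),np.median(P[:,2]))
E
```

```text
box wrist (array([462.3, 420.6]), array([41.4, 58.8]), 78.4) 0.0339 [ 48 254] [138 321]
turn 0.01 d after turn [ 1.000e-04 -0.000e+00  1.917e-01] d now [ 1.000e-04 -0.000e+00  1.917e-01] q6 17.2 t 28.75 F [ 0.7 -0.1  0.8] w 0.0846
middle (array([642.5, 118.1]), array([52.3, 86.9]), 99.3) 0.11540974625987355
```

The wrist mask picked the turquoise look-alike at (0.462, 0.421), which is not meant. I measure the grey one below it in the picture.

Scaled: 0.04 m / 0.6 = 0.0667, 0.03 m / 0.6 = 0.05.

```bash
python3 - <<'E'
from h import *
g=get_image('wrist')
m,p,P=blob(g,(0,142,640,480),.028,.04,.034);print('box wrist',rect(p),np.median(P[:,2]).round(4),'rgb',g['pixels'][m].mean(0).round())
E
```

```text
box wrist (array([498.1, 324.9]), array([40.5, 59.1]), 94.4) 0.0337 rgb [79. 77. 70.]
```

Emit:
advance --plan '[{"trans": [0,0,0.0667],"finger_gap": 0.085},{"trans": [0,0,0.0667],"finger_gap": 0.085},{"trans": [0,0,0.0667],"finger_gap": 0.085},{"trans": [0,0,0.05],"finger_gap": 0.085},{"trans": [0,0,0.0167],"finger_gap": 0.085},{"finger_gap": 0.085},{"finger_gap": 0.085}]'

```text
time_s: 29.55
position: [0.4979, 0.3241, 0.0392]
tool_rot: [[-0.078, 0.997, 0.002], [0.997, 0.078, 0.001], [0.001, 0.002, -1.0]]
ft_force: [0.1, -0.4, -0.2]
grip_width: 0.0852
gripper_force: 0.0
```

Scaled: 0.02 m / 0.6 = 0.0333, 0.01 m / 0.6 = 0.0167.

Emit:
advance --plan '[{"trans": [0,0,0.0333],"finger_gap": 0.085},{"trans": [0,0,0.0167],"finger_gap": 0.085},{"trans": [0,0,0.0033],"finger_gap": 0.085},{"finger_gap": 0.075},{"finger_gap": 0.065},{"finger_gap": 0.055},{"finger_gap": 0.048},{"finger_gap": 0.044},{"finger_gap": 0.041},{"finger_gap": 0.038}]'

```text
time_s: 30.55
position: [0.4969, 0.3242, 0.006]
tool_rot: [[-0.078, 0.997, 0.0], [0.997, 0.078, 0.0], [0.0, 0.0, -1.0]]
ft_force: [-0.8, -0.8, 3.6]
grip_width: 0.0391
gripper_force: 50.7
```

Emit:
advance --plan '[{"finger_gap": 0.03},{"finger_gap": 0.03},{"finger_gap": 0.03}]' --force 50

```text
time_s: 30.85
position: [0.4969, 0.3242, 0.006]
tool_rot: [[-0.078, 0.997, 0.0], [0.997, 0.078, 0.0], [0.0, 0.0, -1.0]]
ft_force: [-0.7, 0.0, 5.0]
grip_width: 0.039
gripper_force: 50.9
```

Emit:
advance --plan '[{"trans": [0,0,-0.0167],"finger_gap": 0.03},{"trans": [0,0,-0.05],"finger_gap": 0.03},{"trans": [0,0,-0.0667],"finger_gap": 0.03},{"trans": [0,0,-0.0667],"finger_gap": 0.03},{"trans": [0,0,-0.0667],"finger_gap": 0.03},{"trans": [0,0,-0.0667],"finger_gap": 0.03},{"trans": [0,0,-0.0333],"finger_gap": 0.03},{"finger_gap": 0.03},{"finger_gap": 0.03}]'

```text
time_s: 31.75
position: [0.4963, 0.324, 0.2249]
tool_rot: [[-0.078, 0.997, -0.001], [0.997, 0.078, -0.0], [-0.0, -0.001, -1.0]]
ft_force: [0.1, 0.2, -1.0]
grip_width: 0.0391
gripper_force: 50.7
```

```bash
python3 go.py 0.6437 0.118 0.2 8.9
```

```text
turn -4.4 d after turn [-0.2263  0.1138  0.0248] d now [-0.2169  0.1308  0.0248] q6 17.2 t 31.75 F [ 0.1  0.2 -1. ] w 0.0391
```

Gripped at 39 mm. Carrying it to the stack; placing height is TCP 0.006 + 0.116 = 0.122.

Scaled: -0.0377 m / 0.6 = -0.0628, 0.019 m / 0.6 = 0.0317, -4.4 degrees / 180 = -0.0244.

Emit:
advance --plan '[{"spin": -0.0244,"finger_gap": 0.03},{"trans": [-0.0628,0.0317,0],"finger_gap": 0.03},{"trans": [-0.0628,0.0317,0],"finger_gap": 0.03},{"trans": [-0.0628,0.0317,0],"finger_gap": 0.03},{"trans": [-0.0628,0.0317,0],"finger_gap": 0.03},{"trans": [-0.0628,0.0317,0],"finger_gap": 0.03},{"trans": [-0.0628,0.0317,0],"finger_gap": 0.03},{"finger_gap": 0.03},{"finger_gap": 0.03}]'

```text
time_s: 32.65
position: [0.6441, 0.1175, 0.2232]
tool_rot: [[-0.153, 0.988, -0.004], [0.988, 0.153, 0.0], [0.001, -0.004, -1.0]]
ft_force: [-0.8, 0.3, -1.3]
grip_width: 0.0391
gripper_force: 50.7
```

Emit:
advance --plan '[{"trans": [0,0,0.05],"finger_gap": 0.03},{"trans": [0,0,0.05],"finger_gap": 0.03},{"trans": [0,0,0.025],"finger_gap": 0.03},{"trans": [0,0,0.0133],"finger_gap": 0.03},{"finger_gap": 0.03},{"finger_gap": 0.03}]'

```text
time_s: 33.25
position: [0.6445, 0.1188, 0.1435]
tool_rot: [[-0.155, 0.988, 0.001], [0.988, 0.155, 0.0], [-0.0, 0.001, -1.0]]
ft_force: [-0.9, -0.1, -1.0]
grip_width: 0.039
gripper_force: 50.7
```

```bash
python3 go.py 0.6437 0.118 0.122 8.9
```

```text
turn 0.04 d after turn [-0.0007 -0.0009  0.0215] d now [-0.0007 -0.0009  0.0215] q6 -8.8 t 33.25 F [-0.9 -0.1 -1. ] w 0.039
```

Scaled: 0.008 m / 0.6 = 0.0133, 0.006 m / 0.6 = 0.01.

Emit:
advance --plan '[{"trans": [-0.0008,-0.0013,0.0133],"finger_gap": 0.03},{"trans": [0,0,0.01],"finger_gap": 0.03},{"trans": [0,0,0.0067],"finger_gap": 0.03},{"trans": [0,0,0.0033],"finger_gap": 0.03},{"trans": [0,0,0.0017],"finger_gap": 0.03},{"trans": [0,0,0.0008],"finger_gap": 0.03},{"finger_gap": 0.03}]'

```text
time_s: 33.95
position: [0.6437, 0.1177, 0.122]
tool_rot: [[-0.155, 0.988, 0.001], [0.988, 0.155, -0.0], [-0.0, 0.001, -1.0]]
ft_force: [-2.5, 0.1, 5.4]
grip_width: 0.039
gripper_force: 51.4
```

Emit:
advance --plan '[{"trans": [0,0,0.0008],"finger_gap": 0.03},{"finger_gap": 0.03}]'

```text
time_s: 34.15
position: [0.6438, 0.1177, 0.122]
tool_rot: [[-0.155, 0.988, 0.001], [0.988, 0.155, -0.0], [-0.0, 0.001, -1.0]]
ft_force: [-4.0, -0.1, 8.4]
grip_width: 0.0388
gripper_force: 51.9
```

Scaled: -0.04 m / 0.6 = -0.0667, -0.03 m / 0.6 = -0.05.

Emit:
advance --plan '[{"trans": [0,0,-0.0008],"finger_gap": 0.03},{"finger_gap": 0.038},{"finger_gap": 0.042},{"finger_gap": 0.048},{"finger_gap": 0.058},{"finger_gap": 0.07},{"finger_gap": 0.08},{"trans": [0,0,-0.0333],"finger_gap": 0.08},{"trans": [0,0,-0.0667],"finger_gap": 0.08},{"trans": [0,0,-0.05],"finger_gap": 0.08}]'

```text
time_s: 35.15
position: [0.6439, 0.1177, 0.2131]
tool_rot: [[-0.155, 0.988, 0.001], [0.988, 0.155, -0.0], [-0.0, 0.001, -1.0]]
ft_force: [-0.2, -0.9, 0.9]
grip_width: 0.0802
gripper_force: 0.0
```

Emit:
advance --plan '[{"trans": [-0.0667,-0.0333,0],"finger_gap": 0.08},{"trans": [-0.0667,-0.0333,0],"finger_gap": 0.08},{"trans": [-0.0667,-0.0333,0],"finger_gap": 0.08},{"trans": [-0.0667,-0.0333,0],"finger_gap": 0.08},{"trans": [-0.0667,-0.0333,0],"finger_gap": 0.08},{"finger_gap": 0.08},{"finger_gap": 0.08}]'

```text
time_s: 35.85
position: [0.5757, -0.0961, 0.2113]
tool_rot: [[-0.153, 0.988, 0.0], [0.988, 0.153, 0.0], [0.0, 0.0, -1.0]]
ft_force: [-0.3, 0.0, -0.2]
grip_width: 0.0799
gripper_force: 0.0
```

```bash
python3 - <<'E'
from h import *
g=get_image('top')
for n,r,z in [('short',(240,110,340,225),.150)]:
    m,p,P=blob(g,r,z-.006,z+.012,z);print(n,rect(p),np.median(P[:,2]))
P,_,_=cloud(g)
for n,(u,v) in [('jar',(176,138)),('weight',(335,115)),('stamp',(518,203))]: print(n,P[v-2:v+3,u-2:u+3].reshape(-1,3).mean(0).round(3))
g=get_image('scene');cv2.imwrite('pics/end.png',cv2.resize(g['pixels'][190:340,220:400,::-1],None,fx=4,fy=4))
E
```

```text
short (array([642.9, 118.7]), array([40.6, 58.9]), 99.3) 0.1492772150111591
jar [0.68  0.363 0.07 ]
weight [0.791 0.039 0.06 ]
stamp [ 0.654 -0.363  0.074]
```

View pics/end.png

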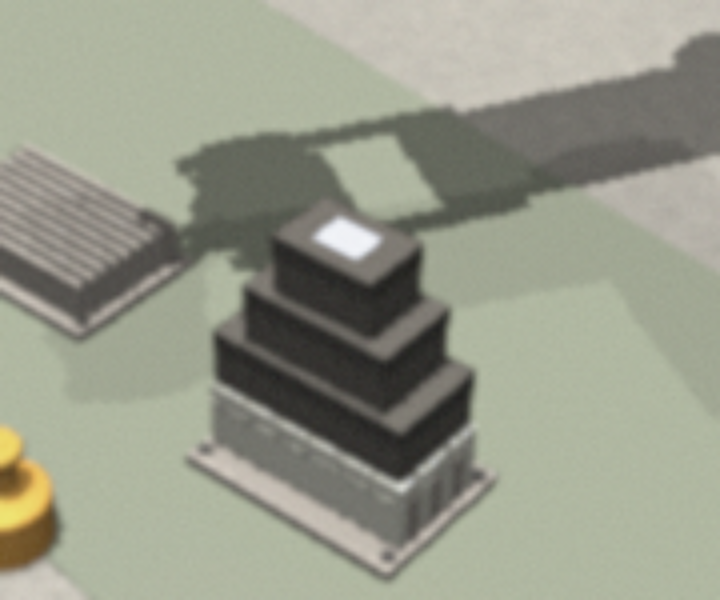

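The final view shows the deck laced in the base and the three boxes stacked centred and aligned at crop (345,390). Top z is 0.149, the bystanders are unmoved and the arm is clear.

```bash
python3 -c "from rig import *; print(close_job())"
```

```text
the job is handed in; nothing more can be done
None
```

The deck is laced into the three-finned base, fully home. The long, middle and short boxes are stacked centred and aligned on it, the bystanders were never touched, and the job was handed in at about 36 s.

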